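# Hang the yellow grinder on the spring-balanced arm

## Robot

A 6-joint arm with a two-finger parallel gripper is mounted at the origin on the work surface. World frame = base frame: x ahead of the robot, y to its left, z up, the work surface at z = 0. Lengths are in m, angles in rad, forces in N, time in s.
With the tool pointing down it reaches from about 0.35 to 0.775 m from the base axis. Payload 7.3 kg.
Tool frame: the origin (TCP) lies midway between the tips of the shut fingers; the grasp point (between the pads) lies 19 mm behind it (robot.tcp_to_grasp is the distance from the TCP to the grasp point, in m); z points along the fingers, y is the line along which they close (so a half turn about z gives the same grasp; the last joint's range is limited). The gripper opens to 92 mm and grips with 3 to 60 N. Pads are 19 mm wide; open, the fingers measure 130 mm over their backs; the gripper's body (75 mm by 190 mm) begins 47 mm behind the grasp point.
Start: joints at [-1.247, 0.342, 1.524, -0, 1.275, -0.146], TCP at [0.238, -0.468, 0.227] pointing down, gripper open.
Joint ranges: [-2.53, 2.53], [-0.77, 2.02], [0.04, 2.7], [-1, 4.14], [0.28, 2.66], [-3.11, 3.11]. Speed limits (rad/s): [2.57, 2.57, 3.14, 3.14, 3.14, 3.14].

## Interface

Orientations are given as [roll, pitch, yaw] about the fixed x, y, z axes, in that order (R = Rz(yaw) Ry(pitch) Rx(roll)).
In Python, from cell import readout, cams, ticket, robot gives the robot as it stands. The module is installed in compiled form; this text tells all that it offers.
- The arm moves only by the tool jog_arm, never from a script. Its argument "plan" is a list of rows, each a list of 5 numbers: the shift along the world's x, y, z each as a share of 0.08 m, from -1 to 1, then the turn about the world's z as a share of 90 degrees, from -1 to 1, then the opening, from -1 (shut) to 1 (fully open). A call has 1 to 12 rows; each row is the pose to reach, as a shift and turn from the pose commanded when the call began; what a row does not reach only later rows make up. A row lasts 1/10 s, in which the tool goes at most 50 mm and 8.59 degrees, less where a joint would pass 70% of its speed; a pose out of reach is approached as far as the arm can. A call with a number of a shift or a turn outside -1 to 1 is refused whole. A call with a gripper value outside its range is refused whole. The fingers move at their own pace and stop on an object; "squeeze" is the grip in N (left out, the last holds). Time passes only in rows, so rows that repeat a pose let the fingers close. It gives the time, the measured TCP pose, the force, the opening and the grip force at its end, in the units of the state.
- readout.observe(): the state, without advancing time (a new reading comes with each control period).
- cams.read_camera(name): name is "side" or "top" or "wrist"; returns the picture (480x640x3 uint8, blue, green, red); there is no depth.
- cams.calibration(name): a dict with "K" (3x3 intrinsics, pixels), "world_from_camera" (4x4, takes a point from camera to world coordinates). Camera axes: x right, y down, z forward; pixel columns grow to the right and rows downward; lengths in m; the calibration is good to about 2 mm. A picture is of the moment at which its call begins: read the wrist's pose just before it. calibration takes no time and is no camera call; for the wrist camera it gives the pose at the moment of the call.
- ticket.hand_in(): hands the job in; it is judged then, once.
The state is a dict: "time": time; "qpos": joint angles; "qvel": joint speeds; "joint_efforts": joint torques, N m; "tool_pos": TCP position; "tool_rot": TCP orientation; "contact_force": force on the tool from outside, world axes, zero at the start; "torque": the same for the moment, N m; "opening": finger opening in m; "grip_force": force on a finger pad.
Only numpy, scipy, OpenCV 4.12 (cv2) and the standard library are available. Lean on these libraries where they do the work, as an engineer would, in place of code of your own. Each camera call takes 0.05 s, during which the arm holds its last target. There are 200 camera calls.

## Task

Pick up the yellow grinder by the bar on its top and hang it by that bar on the two-pronged fork of the spring-balanced arm. Lower it gently until the arm has sunk and carries the whole weight, let it settle, and only then let go, so that the arm neither drops nor springs up and the grinder stays hanging at rest, upright and clear of the bench. Leave the blue grinder standing where it is.

Things in the scene. Friction and masses are not known exactly. Their poses are not given: they have to be found in the camera images.
- yellow_grinder: Upright cordless grinder, 0.55 to 0.75 kg, yellow motor and battery, standing on its wheel; round guard 84 mm across. Origin: centre of underside, z up. Steel stirrup on top: its bar, 14 x 14 mm, 170 mm long along y, yellow band at mid-length (grip there), is centred 135 mm above the origin, on two legs at y = +-42 mm, 8 mm thick; 33 mm free under the bar. May hang either way round.
- blue_grinder: Bystander: a grinder of the same shape and size, but with blue motor and bar band and an orange wheel. Origin: centre of its underside.
- fork_seat (a point): Midway between 2 red prongs (10 mm rods along x, 66 mm either side) on the blue arm; 226 mm high unloaded. x points back along the arm to the hinge (220 mm); y level, across; z up. The bar's ends rest on the prongs' flat seats (32 mm long in x, top level with this point), the grinder between the prongs. Prongs rise 29 mm at tips 48 mm out, 21 mm at 42 mm behind; crossbar 95 mm behind.
- balancer (a joint): Tilt of the arm about its level hinge at the post, rad. 0: upper stop, unloaded, pointing 7 degrees up; grows as the fork sinks (220 mm per rad). Spring 5.5 N m/rad, preload about 0.35 N m, damped. Under the yellow grinder it settles in about 1 s at 0.14 to 0.25, the seat 30 to 55 mm lower.

How it is judged:
On the way:
1. the yellow grinder, still held in the fingers, hangs in the fork with the arm sunk under it (arm beyond 0.11 rad) and everything still (value of joint balancer above 0.11 rad and velocity of joint balancer between -0.1 and 0.1 rad/s and contact force between the fingers and yellow_grinder above 1 N and linear speed of yellow_grinder below 0.03 m/s and x of fork_seat in the frame of yellow_grinder between -0.04 and 0.04 m and y of fork_seat in the frame of yellow_grinder between -0.025 and 0.025 m and z of fork_seat in the frame of yellow_grinder between 0.105 and 0.14 m), for 0.3 s.
At the end, for the whole second after the job is handed in: The yellow grinder hangs by its bar in the fork, bar over the seat to within 40 mm along the arm and 25 mm across it, tilted under 0.3 rad, its underside over 10 mm above the bench, the arm sunk beyond 0.11 rad; grinder slower than 50 mm/s, arm than 0.1 rad/s (value of joint balancer above 0.11 rad and velocity of joint balancer between -0.1 and 0.1 rad/s and linear speed of yellow_grinder below 0.05 m/s and angle between yellow_grinder's own z axis and vertical below 0.3 rad and height (world z) of yellow_grinder above 0.01 m and x of fork_seat in the frame of yellow_grinder between -0.04 and 0.04 m and y of fork_seat in the frame of yellow_grinder between -0.025 and 0.025 m and z of fork_seat in the frame of yellow_grinder between 0.105 and 0.14 m); the robot touches nothing.
It fails at once if the blue grinder is shifted or tipped (moved over 30 mm) (distance of blue_grinder from where it was at the start of the episode above 0.03 m).
It fails at once if the arm drops or springs up (faster than 0.9 rad/s) (velocity of joint balancer above 0.9 rad/s or velocity of joint balancer below -0.9 rad/s).
It also fails if it takes over 50 s, if anything falls off the work surface, if the arm or the gripper's body presses on something with over 40 N, if the wrist force passes 120 N, or if a joint passes its speed limit or range.

## Working session

There is one attempt and no reset: what is moved stays moved. The work goes in short steps, Python scripts to look and compute and a tool call to move; the robot and the scene stay as the last step left them, time stands still between calls to the robot, and variables do not carry over. Pictures are saved under pics/ and viewed, at most 10 in all, crops included, and the job is handed in when it is done.

Besides the shell and the picture viewer there is one more tool, called after "Emit:" by a JSON object that holds its "name" and its "arguments". jog_arm: Moves the arm, as the interface text tells. Shift numbers are shares of 0.08 m and turn numbers shares of 90 degrees, none past 1 either way. Its arguments: {"type":"object","properties":{"plan":{"type":"array"},"squeeze":{"type":"number"}},"required":["plan"]}

```bash
mkdir -p pics; python3 - <<'E'
from cell import readout,cams
import cv2,numpy as np
for n in("side","top"):
    im=cams.read_camera(n);cv2.imwrite(f"pics/{n}0.png",im)
    c=cams.calibration(n);print(n,np.round(c["K"],1).tolist(),np.round(c["world_from_camera"],3).tolist())
print(readout.observe())
E
```

```text
side [[581.2, 0.0, 316.5], [0.0, 581.2, 245.9], [0.0, 0.0, 1.0]] [[-0.884, -0.318, 0.343, 0.11], [-0.468, 0.586, -0.662, 0.894], [0.01, -0.745, -0.667, 1.042], [0.0, 0.0, 0.0, 1.0]]
top [[513.0, 0.0, 316.1], [0.0, 513.0, 229.6], [0.0, 0.0, 1.0]] [[0.009, -0.988, 0.156, 0.352], [-1.0, -0.012, -0.018, 0.046], [0.019, -0.156, -0.988, 1.285], [0.0, 0.0, 0.0, 1.0]]
{'time': 0.1, 'qpos': array([-1.24699231e+00,  3.42664599e-01,  1.52491863e+00,  4.55413100e-06,
        1.27541131e+00, -1.46005245e-01]), 'qvel': array([ 0.00053572, -0.00208284, -0.00443128,  0.00013688, -0.00179482,
       -0.00101914]), 'joint_efforts': array([ 2.20872971e-03, -4.32002699e+01, -2.44691277e+01,  7.19126081e-02,
        5.26192656e-02, -5.13907594e-05]), 'tool_pos': array([ 0.23757714, -0.46775906,  0.22610947]), 'tool_rot': array([-3.14020632e+00, -2.08263812e-04,  4.69807790e-01]), 'contact_force': array([-0.03186588, -0.28096854, -0.74538354]), 'torque': array([-0.00027675, -0.02515258,  0.05128309]), 'grip_force': 0.0, 'opening': 0.09172570907157565}
```

View pics/side0.png

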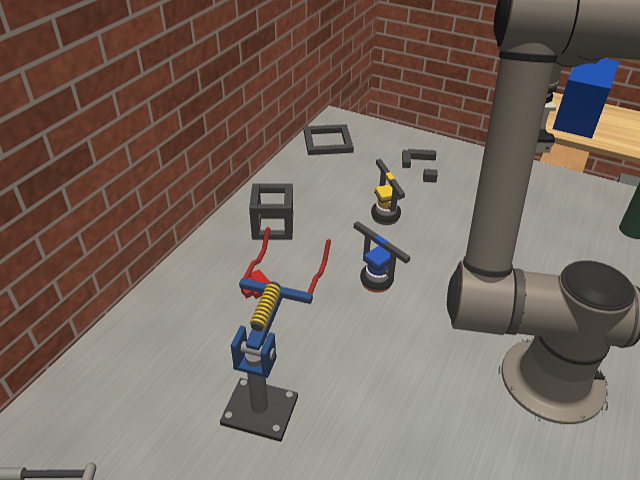

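View pics/top0.png

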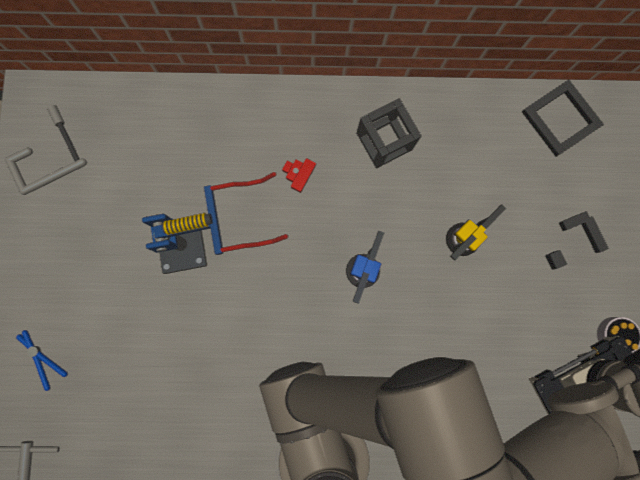

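Top view: the yellow grinder's bar runs from about (503,207) to (455,257), and the blue grinder stands at (365,268). The fork's crossbar is at (212,220), with prong tips at (275,175) and (287,236), so it opens toward -y. Side view: the prong tips are at (267,230) and (328,241). A red object at (298,173) in the top view is just a distractor. I'll enlarge both areas to measure them.

```bash
cat >h.py <<'E'
import numpy as np,cv2
from cell import cams
def ray(n,p):
    c=cams.calibration(n);T=np.array(c["world_from_camera"])
    return T[:3,3],T[:3,:3]@np.linalg.inv(c["K"])@np.array([p[0],p[1],1.])
def plane(n,p,z):
    o,d=ray(n,p);return o+d*(z-o[2])/d[2]
def tri(pa,pb):  # top, side pixel -> point, gap
    o1,d1=ray("top",pa);o2,d2=ray("side",pb)
    s=np.linalg.lstsq(np.c_[d1,-d2],o2-o1,rcond=None)[0]
    a,b=o1+s[0]*d1,o2+s[1]*d2
    return (a+b)/2,np.linalg.norm(a-b)
E
python3 - <<'E'
import cv2,numpy as np
t=cv2.imread("pics/top0.png");s=cv2.imread("pics/side0.png")
f=lambda im,u,v,w,h,k:cv2.resize(im[v:v+h,u:u+w],None,fx=k,fy=k,interpolation=cv2.INTER_CUBIC)
a=np.vstack([f(t,435,190,80,75,5),]); b=f(s,360,150,50,75,5)
cv2.imwrite("pics/c1.png",np.hstack([a,b]))
cv2.imwrite("pics/c2.png",np.hstack([f(t,200,160,100,100,4),f(s,235,220,100,100,4)]))
for n,im in(("top",t),("side",s)):
    h=cv2.cvtColor(im,cv2.COLOR_BGR2HSV)
    m=((h[...,0]<6)|(h[...,0]>174))&(h[...,1]>170)&(h[...,2]>60)
    k,l,st,c=cv2.connectedComponentsWithStats(m.astype(np.uint8))
    for i in range(1,k):
        if st[i,4]>40:
            q=np.argwhere(l==i)[:,::-1];print(n,st[i].tolist(),"maxu",q[q[:,0].argmax()],"minu",q[q[:,0].argmin()],"minv",q[q[:,1].argmin()],"maxv",q[q[:,1].argmax()])
E
```

```text
top [283, 159, 32, 32, 573] maxu [314 163] minu [283 168] minv [306 159] maxv [298 190]
top [211, 173, 64, 17, 198] maxu [274 173] minu [211 187] minv [272 173] maxv [212 189]
top [221, 235, 66, 17, 208] maxu [286 235] minu [221 249] minv [284 235] maxv [222 251]
side [244, 227, 26, 56, 360] maxu [269 228] minu [244 276] minv [267 227] maxv [265 282]
side [308, 240, 23, 53, 223] maxu [330 241] minu [308 290] minv [327 240] maxv [309 292]
```

View pics/c1.png

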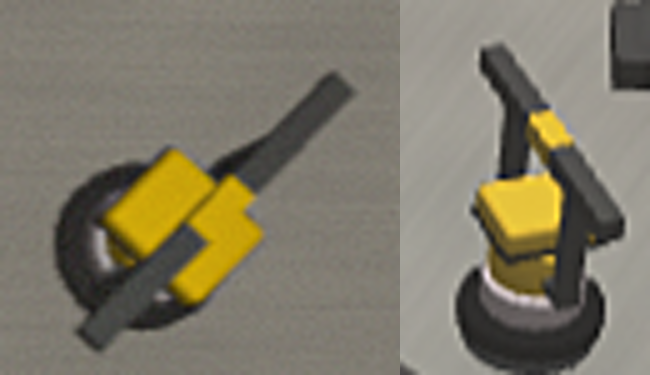

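View pics/c2.png

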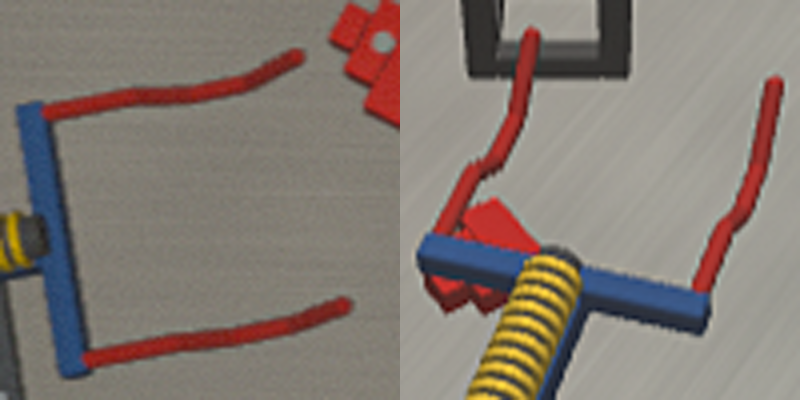

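Crop readings, converted back to full-image pixels:

| Feature | Top view | Side view |
|---|---|---|
| Bar end, far | (503.6,206.4) | (378.4,161.6) |
| Bar end, near | (453,258) | (402.4,194.4) |
| Prong tip A | (274.5,174.2) | (267.8,228.5) |
| Prong tip B | (286.8,236) | (328.5,240.5) |
| Prong root A | (211,188) | (245,279) |
| Prong root B | (221.8,249.5) | (309,292.5) |

```bash
python3 - <<'E'
from h import *
np.set_printoptions(precision=4,suppress=True)
P={}
for n,a,b in(("e1",(503.6,206.4),(378.4,161.6)),("e2",(453,258),(402.4,194.4)),("tA",(274.5,174.2),(267.8,228.5)),("tB",(286.8,236),(328.5,240.5)),("rA",(211,188),(245,279)),("rB",(221.8,249.5),(309,292.5))):
    P[n],g=tri(a,b);print(n,P[n],"gap",round(g,4))
e=[plane("top",p,.138) for p in((503.6,206.4),(453,258))]
print("bar",e,"mid",(e[0]+e[1])/2,"len",np.linalg.norm(e[0]-e[1]),"yaw",np.degrees(np.arctan2(*(e[0]-e[1])[1::-1])))
band=plane("top",(435+222/5,190+208/5),.142);print("band",band)
m=(P["tA"]+P["tB"])/2;r=(P["rA"]+P["rB"])/2;d=P["tA"]-P["tB"];q=P["rA"]-P["rB"]
print("tipmid",m,"rootmid",r,"span",np.linalg.norm(d),np.linalg.norm(q),"ang",np.degrees(np.arctan2(d[1],d[0])),np.degrees(np.arctan2(q[1],q[0])),"axis perp",np.degrees(np.arctan2(*(r-m)[1::-1]))-90)
E
```

```text
e1 [ 0.5935 -0.4087  0.1291] gap 0.0013
e2 [ 0.472  -0.2837  0.1395] gap 0.0003
tA [0.6296 0.1144 0.2552] gap 0.0004
tB [0.501  0.0867 0.2544] gap 0.0001
rA [0.6024 0.2472 0.2359] gap 0.0014
rB [0.4741 0.2201 0.2366] gap 0.0003
bar [array([ 0.5923, -0.405 ,  0.138 ]), array([ 0.472 , -0.2842,  0.138 ])] mid [ 0.5321 -0.3446  0.138 ] len 0.17045948966832658 yaw -45.119152451552864
band [ 0.5324 -0.3453  0.142 ]
tipmid [0.5653 0.1006 0.2548] rootmid [0.5383 0.2336 0.2363] span 0.13159085576222515 0.13111366526578147 ang 12.146173293429472 11.942166584634945 axis perp 11.487533648360582
```

Checks hold: bar length is 170.5 mm, prong span 131.6 mm, tip height 0.255 m. The bar is centred at (0.532,-0.345) with yaw -45°, and the seat is about (0.556,0.147,0.226) with its bar direction at yaw 12°. I'll now move over the bar, which needs a shift of (0.2945, 0.1227) and a turn of -72°.

Emit:
{"name": "jog_arm", "arguments": {"plan": [[0.46,0.19,0,-0.1,1],[0.92,0.383,0,-0.2,1],[0.92,0.383,0,-0.2,1]]}}

```text
time: 0.4
tool_pos: [0.3143, -0.4356, 0.2263]
tool_rot: [-3.14, -0.001, 0.155]
contact_force: [0.2, -0.6, -0.1]
opening: 0.0918
grip_force: 0.0
```

Emit:
{"name": "jog_arm", "arguments": {"plan": [[0.46,0.19,0,-0.1,1],[0.92,0.383,0,-0.2,1],[0.92,0.383,0,-0.2,1]]}}

```text
time: 0.7
tool_pos: [0.3877, -0.4051, 0.2263]
tool_rot: [-3.141, -0.001, -0.158]
contact_force: [-1.0, 0.2, -0.2]
opening: 0.0915
grip_force: 0.0
```

Emit:
{"name": "jog_arm", "arguments": {"plan": [[0.46,0.19,0,-0.1,1],[0.92,0.383,0,-0.2,1],[0.92,0.383,0,-0.2,1]]}}

```text
time: 1.0
tool_pos: [0.4609, -0.3747, 0.2261]
tool_rot: [-3.141, -0.0, -0.472]
contact_force: [-0.3, 0.2, -0.0]
opening: 0.0917
grip_force: 0.0
```

Emit:
{"name": "jog_arm", "arguments": {"plan": [[0.46,0.19,0,-0.1,1],[0.92,0.383,0,-0.2,1],[0.92,0.383,0,-0.2,1],[0.92,0.383,0,-0.2,1],[0.92,0.383,0,-0.2,1]]}}

```text
time: 1.5
tool_pos: [0.5306, -0.3465, 0.2265]
tool_rot: [3.141, 0.001, -0.785]
contact_force: [0.5, 0.5, -1.0]
opening: 0.0916
grip_force: 0.0
```

Emit:
{"name": "jog_arm", "arguments": {"plan": [[0.02,0.02,-0.4,0,1],[0.02,0.02,-0.8,0,1],[0.02,0.02,-0.8,0,1]]}}

```text
time: 1.8
tool_pos: [0.5303, -0.3433, 0.1585]
tool_rot: [3.14, 0.009, -0.787]
contact_force: [-0.1, 0.7, -0.4]
opening: 0.0917
grip_force: 0.0
```

Emit:
{"name": "jog_arm", "arguments": {"plan": [[0,0,-0.3,0,1],[0,0,-0.58,0,1],[0,0,-0.58,0,1],[0,0,-0.58,0,0],[0,0,-0.58,0,-0.4],[0,0,-0.58,0,-0.6],[0,0,-0.58,0,-0.8],[0,0,-0.58,0,-1],[0,0,-0.58,0,-1],[0,0,-0.58,0,-1]], "squeeze": 30}}

```text
time: 2.8
tool_pos: [0.5337, -0.3439, 0.1163]
tool_rot: [3.141, 0.0, -0.787]
contact_force: [0.5, 1.0, -0.7]
opening: 0.0405
grip_force: 0.0
```

Emit:
{"name": "jog_arm", "arguments": {"plan": [[0,0,0,0,-1],[0,0,0,0,-1],[0,0,0,0,-1],[0,0,0,0,-1],[0,0,0,0,-1],[0,0,0,0,-1],[0,0,0,0,-1]]}}

```text
time: 3.5
tool_pos: [0.5338, -0.3438, 0.1163]
tool_rot: [-3.142, 0.0, -0.787]
contact_force: [1.9, 0.7, -0.6]
opening: 0.0134
grip_force: 30.0
```

Emit:
{"name": "jog_arm", "arguments": {"plan": [[0,0,0.1,0,-1],[0,0,0.3,0,-1],[0,0,0.6,0,-1],[0,0,0.6,0,-1],[0,0,0.6,0,-1]]}}

```text
time: 4.0
tool_pos: [0.5333, -0.3439, 0.1637]
tool_rot: [3.141, 0.001, -0.787]
contact_force: [0.1, -0.1, -7.7]
opening: 0.0134
grip_force: 30.0
```

Emit:
{"name": "jog_arm", "arguments": {"plan": [[0,0,0.3,0,-1],[0,0.1,0.6,0,-1],[0,0.25,0.9,0,-1],[0,0.4,1,0,-1]], "squeeze": 40}}

```text
time: 4.4
tool_pos: [0.5339, -0.3119, 0.2451]
tool_rot: [-3.142, -0.001, -0.787]
contact_force: [1.2, -0.8, -7.2]
opening: 0.0137
grip_force: 40.0
```

Emit:
{"name": "jog_arm", "arguments": {"plan": [[0,0.25,0.3,0.05,-1],[0,0.5,0.55,0.1,-1],[0,0.75,0.83,0.15,-1],[0,1,0.83,0.2,-1]]}}

```text
time: 4.8
tool_pos: [0.5343, -0.2313, 0.3122]
tool_rot: [3.141, -0.003, -0.469]
contact_force: [0.8, -0.3, -7.7]
opening: 0.0136
grip_force: 40.0
```

Emit:
{"name": "jog_arm", "arguments": {"plan": [[0.1,0.25,0,0.05,-1],[0.2,0.5,0,0.1,-1],[0.3,0.75,0,0.15,-1],[0.3,1,0,0.2,-1]]}}

```text
time: 5.2
tool_pos: [0.5578, -0.1505, 0.3082]
tool_rot: [-3.141, 0.003, -0.155]
contact_force: [-2.1, -0.1, -6.9]
opening: 0.0136
grip_force: 40.0
```

Emit:
{"name": "jog_arm", "arguments": {"plan": [[0.1,0.25,0,0.06,-1],[0.2,0.5,0,0.12,-1],[0.3,0.75,0,0.18,-1],[0.3,1,0,0.233,-1],[0.3,1,0,0.233,-1],[0.3,1,0,0.233,-1]]}}

```text
time: 5.8
tool_pos: [0.5811, -0.0713, 0.3089]
tool_rot: [-3.141, 0.003, 0.208]
contact_force: [-0.5, -1.7, -7.2]
opening: 0.0134
grip_force: 40.0
```

Emit:
{"name": "jog_arm", "arguments": {"plan": [[0.04,0.3,0,0,-1],[0.07,0.6,0,0,-1],[0.07,0.89,0,0,-1],[0.07,0.89,0,0,-1],[0.07,0.89,0,0,-1]]}}

```text
time: 6.3
tool_pos: [0.587, -0.001, 0.3098]
tool_rot: [3.141, 0.002, 0.207]
contact_force: [0.6, -0.2, -7.8]
opening: 0.0138
grip_force: 40.0
```

```bash
python3 - <<'E'
from cell import cams
import cv2,numpy as np
t=cams.read_camera("top");s=cams.read_camera("side")
f=lambda im,u,v,w,h,k:cv2.resize(im[v:v+h,u:u+w],None,fx=k,fy=k,interpolation=cv2.INTER_CUBIC)
cv2.imwrite("pics/m1.png",np.hstack([f(t,190,130,200,200,2),f(s,210,120,200,200,2)]))
E
```

```text
(no output)
```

View pics/m1.png

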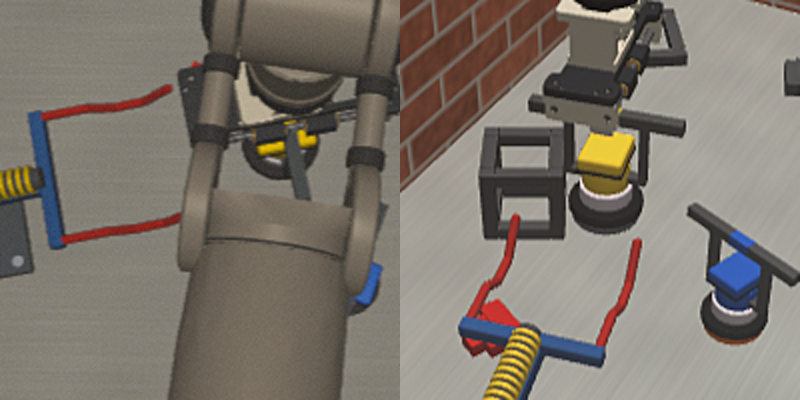

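The side crop shows the grinder upright in the gripper. Its bar ends are at full-image (275,172.5) and (351.5,183.5), so it's lined up in front of the fork. I'll check its centring in the grip with rays.

```bash
python3 - <<'E'
from h import *
e=[plane("side",p,.329) for p in((275,172.5),(351.5,183.5))]
print(e,(e[0]+e[1])/2,np.linalg.norm(e[0]-e[1]),np.degrees(np.arctan2(*(e[0]-e[1])[1::-1])))
E
```

```text
[array([0.6646477 , 0.02162063, 0.329     ]), array([ 0.50378189, -0.02067229,  0.329     ])] [5.84214792e-01 4.74170799e-04 3.29000000e-01] 0.16633250117430823 14.730175172067653
```

It's centred within 3 mm. Next I'll move in along the fork, above the tips.

Emit:
{"name": "jog_arm", "arguments": {"plan": [[-0.06,0.3,0,0,-1],[-0.12,0.6,0,0,-1],[-0.194,0.925,0,0,-1],[-0.194,0.925,0,0,-1]]}}

```text
time: 6.8
tool_pos: [0.5709, 0.0755, 0.3107]
tool_rot: [-3.139, 0.0, 0.209]
contact_force: [-0.7, -3.1, -5.8]
opening: 0.0134
grip_force: 40.0
```

Emit:
{"name": "jog_arm", "arguments": {"plan": [[-0.06,0.3,0,0,-1],[-0.12,0.6,0,0,-1],[-0.194,0.925,0,0,-1],[-0.194,0.925,0,0,-1],[-0.194,0.925,0,0,-1],[-0.194,0.925,0,0,-1]]}}

```text
time: 7.4
tool_pos: [0.5566, 0.1461, 0.3106]
tool_rot: [3.141, 0.0, 0.206]
contact_force: [-0.3, -0.6, -7.0]
opening: 0.0137
grip_force: 40.0
```

```bash
python3 - <<'E'
from cell import cams
import cv2,numpy as np
s=cams.read_camera("side")
cv2.imwrite("pics/m2.png",cv2.resize(s[150:350,190:390],None,fx=3,fy=3,interpolation=cv2.INTER_CUBIC))
E
```

```text
(no output)
```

View pics/m2.png

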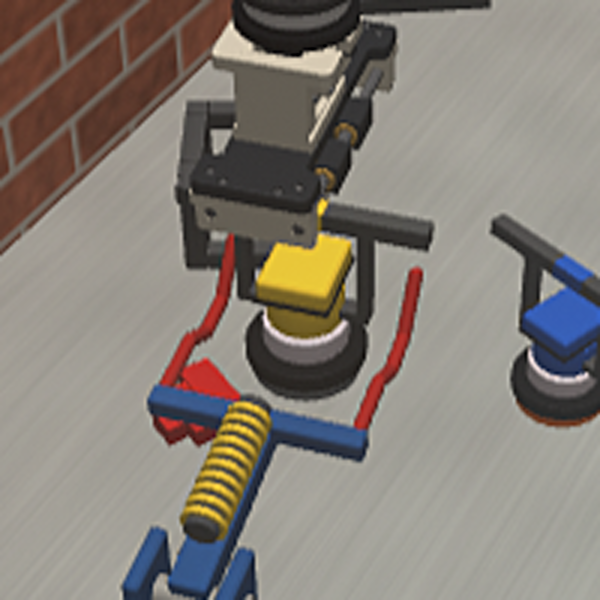

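It's over the seat with the bar across both prongs, so I'll lower it: down to just above contact first, then slowly.

Emit:
{"name": "jog_arm", "arguments": {"plan": [[0,0,-0.12,0,-1],[0,0,-0.25,0,-1],[0,0,-0.38,0,-1],[0,0,-0.5,0,-1],[0,0,-0.62,0,-1],[0,0,-0.75,0,-1],[0,0,-0.87,0,-1],[0,0,-0.95,0,-1],[0,0,-1,0,-1],[0,0,-1,0,-1]]}}

```text
time: 8.45
tool_pos: [0.5561, 0.1472, 0.2302]
tool_rot: [3.142, 0.001, 0.208]
contact_force: [-0.2, -0.3, -7.3]
opening: 0.0134
grip_force: 40.0
```

Emit:
{"name": "jog_arm", "arguments": {"plan": [[0,0,-0.03,0,-1],[0,0,-0.06,0,-1],[0,0,-0.09,0,-1],[0,0,-0.12,0,-1],[0,0,-0.15,0,-1],[0,0,-0.18,0,-1],[0,0,-0.21,0,-1],[0,0,-0.24,0,-1],[0,0,-0.27,0,-1],[0,0,-0.3,0,-1],[0,0,-0.3,0,-1],[0,0,-0.3,0,-1]]}}

```text
time: 9.65
tool_pos: [0.5564, 0.1472, 0.2068]
tool_rot: [3.141, -0.0, 0.207]
contact_force: [-0.2, -0.6, -5.7]
opening: 0.0138
grip_force: 40.0
```

Emit:
{"name": "jog_arm", "arguments": {"plan": [[0,0,-0.03,0,-1],[0,0,-0.06,0,-1],[0,0,-0.09,0,-1],[0,0,-0.12,0,-1],[0,0,-0.15,0,-1],[0,0,-0.18,0,-1],[0,0,-0.2,0,-1],[0,0,-0.2,0,-1],[0,0,-0.2,0,-1],[0,0,-0.2,0,-1]]}}

```text
time: 10.65
tool_pos: [0.5563, 0.1472, 0.1909]
tool_rot: [3.141, -0.0, 0.207]
contact_force: [1.7, -2.6, -3.5]
opening: 0.0138
grip_force: 40.0
```

Emit:
{"name": "jog_arm", "arguments": {"plan": [[0,0,-0.03,0,-1],[0,0,-0.06,0,-1],[0,0,-0.09,0,-1],[0,0,-0.12,0,-1],[0,0,-0.15,0,-1],[0,0,-0.18,0,-1],[0,0,-0.21,0,-1],[0,0,-0.24,0,-1],[0,0,-0.24,0,-1],[0,0,-0.24,0,-1],[0,0,-0.24,0,-1],[0,0,-0.24,0,-1]]}}

```text
time: 11.85
tool_pos: [0.5562, 0.1477, 0.1717]
tool_rot: [-3.141, -0.0, 0.208]
contact_force: [-0.1, 3.4, -0.9]
opening: 0.0136
grip_force: 40.0
```

```bash
python3 - <<'E'
from cell import readout,cams
import cv2,numpy as np
F=[]
for i in range(8):
    s=cams.read_camera("side");F.append(np.r_[readout.observe()["contact_force"],readout.observe()["torque"]])
print(np.round(np.mean(F,0),2),np.round(np.std(F,0),2))
cv2.imwrite("pics/m3.png",cv2.resize(s[170:350,200:380],None,fx=3,fy=3,interpolation=cv2.INTER_CUBIC))
E
```

```text
[-0.35  3.82 -0.27  0.7   0.02 -0.01] [0.36 0.28 0.32 0.03 0.02 0.01]
```

View pics/m3.png

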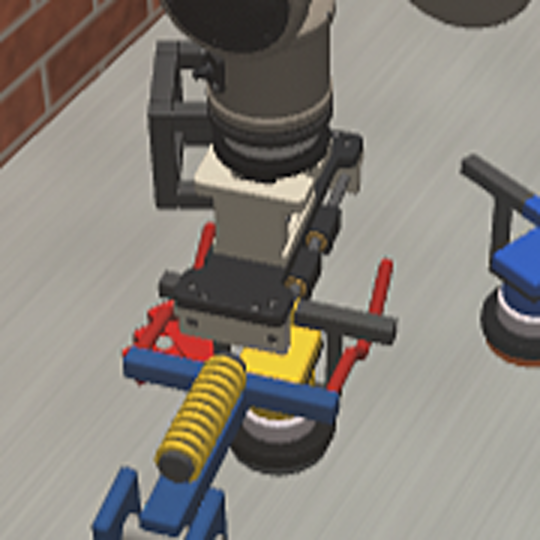

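The side view shows the arm sunk with the bar lying on both prongs. The tips are at full-image (269.3,246) and (329,258). Vertical load is fully transferred, but a 3.8 N horizontal force remains along the arm. I'll check where the bar sits relative to the tips.

```bash
python3 - <<'E'
from h import *
from cell import readout
t=[plane("side",p,.202) for p in((269.3,246),(329,258))]
m=sum(t)/2;b=np.array(readout.observe()["tool_pos"]);a=np.radians(12);u=np.array([-np.sin(a),np.cos(a)]);v=np.array([np.cos(a),np.sin(a)])
print(t,m,"span",np.linalg.norm(t[0]-t[1]),"bar behind tips",(b-m)[:2]@u,"across",(b-m)[:2]@v,b)
E
```

```text
[array([0.63143896, 0.11029677, 0.202     ]), array([0.50060868, 0.08256025, 0.202     ])] [0.56602382 0.09642851 0.202     ] span 0.13373809659387054 bar behind tips 0.05181969441795957 across 0.0010150664191783537 [0.55624279 0.14732686 0.17157467]
```

The bar is centred: 51.8 mm behind the tips against 52.7 mm expected, and 1 mm across. The horizontal force must be friction, so I'll ease it with a small shift along it.

Emit:
{"name": "jog_arm", "arguments": {"plan": [[0,0.02,0,0,-1],[-0.01,0.04,0,0,-1],[-0.01,0.04,0,0,-1],[-0.01,0.04,0,0,-1],[-0.01,0.04,0,0,-1],[-0.01,0.04,0,0,-1]]}}

```text
time: 12.85
tool_pos: [0.5555, 0.1501, 0.1715]
tool_rot: [3.141, 0.0, 0.207]
contact_force: [0.8, -5.2, -0.8]
opening: 0.0135
grip_force: 40.0
```

```bash
cat >f.py <<'E'
from cell import readout,cams
import numpy as np
F=[]
for i in range(8):
    cams.read_camera("side");o=readout.observe();F.append(np.r_[o["contact_force"],o["torque"]])
print(np.round(np.mean(F,0),2),o["tool_pos"],o["time"],o["opening"])
E
python3 f.py
```

```text
[ 1.07 -5.05 -0.79 -0.79 -0.17 -0.03] [0.55545121 0.15031105 0.17153692] 13.25 0.013788769360821872
```

Emit:
{"name": "jog_arm", "arguments": {"plan": [[0,-0.012,0,0,-1],[0,-0.012,0,0,-1],[0,-0.012,0,0,-1],[0,-0.012,0,0,-1]]}}

```text
time: 13.65
tool_pos: [0.5555, 0.1501, 0.1716]
tool_rot: [-3.141, -0.0, 0.208]
contact_force: [1.2, 1.5, -0.3]
opening: 0.014
grip_force: 40.0
```

```bash
python3 f.py
```

```text
[ 0.82  3.24 -0.04  0.55 -0.16 -0.01] [0.55543533 0.14995446 0.17159443] 14.05 0.013706467682951631
```

Emit:
{"name": "jog_arm", "arguments": {"plan": [[0,0.005,0,0,-1],[0,0.005,0,0,-1],[0,0.005,0,0,-1],[0,0.005,0,0,-1],[0,0.005,0,0,-1],[0,0.005,0,0,-1]]}}

```text
time: 14.65
tool_pos: [0.5554, 0.1499, 0.1715]
tool_rot: [-3.142, 0.0, 0.207]
contact_force: [1.2, 3.8, 0.3]
opening: 0.0136
grip_force: 40.0
```

Emit:
{"name": "jog_arm", "arguments": {"plan": [[0,0,0,0,-1],[0,0,0,0,-1],[0,0,0,0,-1],[0,0,0,0,-1],[0,0,0,0,-1],[0,0,0,0,-1],[0,0,0,0,-1],[0,0,0,0,-1],[0,0,0,0,-1],[0,0,0,0,-1]], "squeeze": 6}}

```text
time: 15.65
tool_pos: [0.5554, 0.1497, 0.1715]
tool_rot: [3.141, 0.0, 0.207]
contact_force: [1.3, -1.3, -0.8]
opening: 0.0141
grip_force: 6.0
```

```bash
python3 f.py
```

```text
[ 0.81 -2.04 -0.54 -0.26 -0.08  0.02] [0.55543343 0.14969812 0.17150967] 16.05 0.013804284399135844
```

Settled, with vertical force at baseline, so I'll release slowly.

Emit:
{"name": "jog_arm", "arguments": {"plan": [[0,0,0,0,-0.68],[0,0,0,0,-0.66],[0,0,0,0,-0.64],[0,0,0,0,-0.6],[0,0,0,0,-0.55],[0,0,0,0,-0.5],[0,0,0,0,-0.4],[0,0,0,0,-0.3],[0,0,0,0,-0.2],[0,0,0,0,-0.1],[0,0,0,0,-0.1],[0,0,0,0,-0.1]]}}

```text
time: 17.25
tool_pos: [0.5555, 0.1499, 0.1715]
tool_rot: [3.142, 0.0, 0.207]
contact_force: [0.1, -0.0, 0.0]
opening: 0.0409
grip_force: 0.0
```

```bash
python3 f.py; python3 - <<'E'
from cell import cams
import cv2
s=cams.read_camera("side")
cv2.imwrite("pics/m4.png",cv2.resize(s[170:350,200:380],None,fx=3,fy=3,interpolation=cv2.INTER_CUBIC))
E
```

```text
[0.08 0.   0.15 0.   0.   0.  ] [0.5554552  0.14985365 0.17154417] 17.65 0.041260167043341144
```

View pics/m4.png

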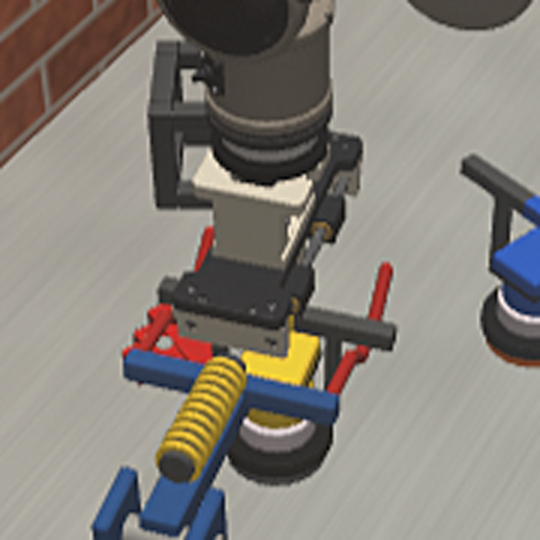

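It hangs free with zero force on the tool, and the tips and bar sit where they were before release. I'll retreat straight up, slowly at first.

Emit:
{"name": "jog_arm", "arguments": {"plan": [[0,0,0.04,0,-0.1],[0,0,0.1,0,-0.1],[0,0,0.2,0,-0.1],[0,0,0.3,0,-0.1],[0,0,0.45,0,-0.1],[0,0,0.6,0,-0.1],[0,0,0.8,0,-0.1],[0,0,1,0,-0.1],[0,0,1,0,-0.1]]}}

```text
time: 18.6
tool_pos: [0.5567, 0.1501, 0.2547]
tool_rot: [3.141, -0.006, 0.208]
contact_force: [0.2, 0.0, 0.3]
opening: 0.0411
grip_force: 0.0
```

Emit:
{"name": "jog_arm", "arguments": {"plan": [[0,0,0.3,0,-0.1],[0,0,0.6,0,-0.1],[0,0,1,0,-0.1],[0,0,1,0,-0.1],[0,0,1,0,-0.1],[0,0,1,0,-0.1],[0,0,1,0,-0.1],[0,0,1,0,-0.1]]}}

```text
time: 19.4
tool_pos: [0.5552, 0.1498, 0.3306]
tool_rot: [-3.142, 0.002, 0.207]
contact_force: [0.1, -0.5, 0.2]
opening: 0.0414
grip_force: 0.0
```

```bash
python3 - <<'E'
from cell import cams,readout
import cv2,numpy as np
a=cams.read_camera("side");
for i in range(6): s=cams.read_camera("side")
print(np.abs(a.astype(int)-s).max(), (np.abs(a.astype(int)-s).max(2)>40).sum())
cv2.imwrite("pics/m5.png",cv2.resize(s[130:360,180:410],None,fx=2.5,fy=2.5,interpolation=cv2.INTER_CUBIC))
E
```

```text
110 233
```

View pics/m5.png

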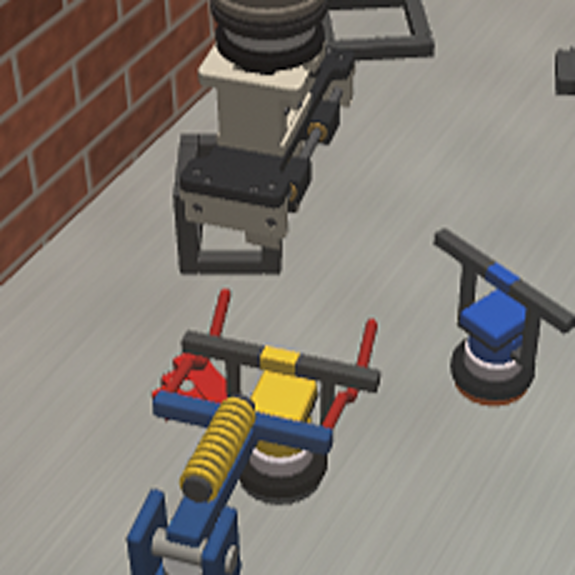

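The grinder hangs upright in the fork with the gripper clear. I'll check that the hanging area is still, then hand in.

```bash
python3 - <<'E'
from cell import cams,ticket
import cv2,numpy as np
g=lambda:cams.read_camera("side")[238:350,230:340].astype(int)
for k in range(10):
    a=g(); [g() for _ in range(4)]; b=g()
    n=(np.abs(a-b).max(2)>40).sum(); print(n,end=" ")
    if n<5: print("still",ticket.hand_in()); break
E
```

```text
0 the job is handed in; nothing more can be done
still None
```

The yellow grinder is hanging by its bar in the fork, upright and still, with the arm sunk about 43 mm under it and the gripper clear; the blue grinder wasn't touched. I handed the job in at about 20 s of the 50 s allowed, and the hand-in call didn't return a verdict.

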